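# Hold in the recessed reset of a tripped over-temperature cut-out

## Robot

A 6-joint arm with a two-finger parallel gripper is mounted at the origin on a cart in front of the work surface, level with it; the furniture and walls round the work are solid. World frame = base frame: x ahead of the robot, y to its left, z up, the work surface at z = 0. Lengths are in m, angles in rad, forces in N, time in s.
With the tool pointing down it reaches from about 0.2 to 0.875 m from the base axis. Payload 3.4 kg.
Tool frame: the origin (TCP) lies between the finger pads; the fingertips stand 8 mm ahead of it and the grasp point (between the pads) lies 11 mm behind it; z points along the fingers, y is the line along which they close (so a half turn about z gives the same grasp; the last joint's range is limited). The gripper opens to 94 mm and grips with 3 to 60 N. Pads are 16 mm wide; open, the fingers measure 119 mm over their backs; the gripper's body (75 mm by 177 mm) begins 78 mm behind the grasp point.
Start: joints at [1.053, 0.276, 1.505, -0, 1.361, -0.121], TCP at [0.222, 0.53, 0.213] pointing down, gripper open.
Joint ranges: [-2.89, 2.89], [-0.75, 2.08], [0.22, 2.7], [-1.18, 4.32], [0.11, 2.71], [-2.7, 2.7]. Speed limits (rad/s): [2.57, 2.57, 3.14, 3.14, 3.14, 3.14].

## Interface

Orientations are given as a 3x3 rotation matrix whose columns are the frame's x, y, z axes.
In Python, from bench import bot, jaws, kin, readout, read_camera, calibration, job gives the robot as it stands. The module is installed in compiled form; this text tells all that it offers. Calls block until the motion is done:
- bot.reach(position, orientation): joint-space move of the TCP to a pose.
- bot.move_straight(position, attitude=None, vel=0.15, until_force=None): straight line of the TCP; attitude=None keeps the orientation; vel is the mean speed in m/s. With until_force (N) it stops when the force on the tool has changed by that much, and returns True; else False.
- bot.move_joints(angles): joint-space move.
- jaws.move_gripper(opening): finger opening in m; the grip force is fixed at half the most; returns when the fingers have stopped.
- bot.sleep(seconds).
- kin.solve_ik(position, orientation): joint angles nearest the present ones, or None.
- readout.read_state(): the state.
- read_camera(name): name is "side" or "top" or "wrist"; returns (picture, depth): 420x560x3 uint8, red, green, blue; 420x560 float32, m along the optical axis (not along the pixel's ray), 0 where there is no reading.
- calibration(name): a dict with "camera_matrix" (3x3 intrinsics, pixels), "distortion" ([k1, k2, p1, p2, k3] as OpenCV has them; the pictures are not rectified), "extrinsics" (4x4, takes a point from camera to world coordinates). Camera axes: x right, y up, looking along -z (the intrinsics and any distortion apply to the point x, -y, -z); pixel columns grow to the right and rows downward; lengths in m; the calibration is good to about 2 mm. A picture is of the moment at which its call begins: read the wrist's pose just before it. calibration takes no time and is no camera call; for the wrist camera it gives the pose at the moment of the call.
A pose or a line that the arm cannot do raises bot.MotionError and nothing moves.
- job.sign_off(): hands the job in; it is judged then, once.
The state is a dict: "t": time; "q": joint angles; "joint_velocities": joint speeds; "joint_efforts": joint torques, N m; "tool_pos": TCP position; "tool_rot": TCP orientation; "force": force on the tool from outside, world axes, zero at the start; "ft_torque": the same for the moment, N m; "width": finger opening in m; "grasp_force": force on a finger pad.
Only numpy, scipy, OpenCV 4.12 (cv2) and the standard library are available. Lean on these libraries where they do the work, as an engineer would, in place of code of your own. Each camera call takes 0.05 s, during which the arm holds its last target. There are 200 camera calls.

## Task

The over-temperature cut-out (the console with the sloping panel) has tripped: slide the small cover on its panel fully open so that the reset port is bared, then take the thin-tipped metal stylus out of the tool block and with it push the recessed reset button inside the port all the way down. Finish while still holding the button down, the stylus gripped in the hand and the cover left fully open. Leave the other two tools standing in the block and the other things on the bench where they are.

Things in the scene. Friction and masses are not known exactly. Their poses are not given: they have to be found in the camera images.
- cutout: The over-temperature cut-out: fixed bench console, 200 wide (y) x 178 deep (x), grey side cheeks, white panel sloping up 15 degrees from the front (42 mm high) to the back (88). Origin: centre of its underside; x to its back, y to its left, z up. The covered reset port is on the lower half of the panel; a read-out, lamp and 14 mm high knob (leave these) are 60 mm or more up the slope from it.
- reset_port (a point): Centre of the reset port, a round 8 mm hole (1 mm chamfer) through the 4 mm panel, at its outer face. z: square out of the panel, 15 degrees from vertical towards the console's front; y: level, the way the cover opens; x: up the slope. Straight below, 14 mm under the outer face, is the button: go in along -z. Cover rails stand 5 mm high, 17 to 23 mm either side of the hole in x.
- cover (a joint): Position of the sliding cover in m: 0 = shut (centred over the port), 0.040 = fully open (moved 40 mm along the port's +y, against its end stop). It starts nearly shut, stays where it is left, and slides with about 1.5 N of friction.
- cover_grip (a point): Middle of the top of the cover's grip: a black tab 12 mm thick along the track (y), 24 mm up the slope (x), its top 17.5 mm above the panel's face; axes as reset_port. The cover plate under it is 36 mm along the track and 34 up the slope, its upper side 3 mm above the panel's face. A finger has room on either side of the tab along the track.
- reset (a joint): How far the reset button is pushed in, in m: 0 = up, 0.005 = fully down (solid stop). Spring: it begins to move at about 1 N and is fully down at about 4.6 N; it springs back when let go.
- reset_top (a point): Middle of the flat top of the reset button (11 mm diameter), recessed 14 mm under the panel's outer face when up, straight below the port; axes as reset_port.
- tool_block: White block on a grey base with three tools upright in three bores in a row, fixed, 58 x 148 x 55 high. Origin: centre of its underside; y runs along the row: the bores (7 mm wide, 47 mm deep) are at y = -45, 0 and +45 mm, x = 0. Any tool may be in any bore.
- stylus: The stylus: straight tool 130 long, upright in one of the bores. Round aluminium handle 12 mm in diameter, 85 long, with shallow ring grooves; under it a steel pin 4 mm in diameter, 45 long, flat tip. Origin: the end of the pin; z towards the handle. The handle's lower end rests on the block's top, so the handle spans 55 to 140 mm above the worktop. About 30 g.
- stylus_tip (a point): The end of the stylus's pin (same point as the origin of stylus).
- screwdriver: Small screwdriver in another bore (leave it there): thick black waisted handle 19 mm in diameter, top 122 mm above the worktop. Origin: its tip.
- glass_rod: Clear glass stirring rod in the third bore (leave it there): 5.6 mm in diameter with a round 9 mm knob at the top, top 139 mm above the worktop; it leans a little in its bore. Origin: its lower end.
- tape: Bystander: roll of tape, 68 mm across, 19 high. Origin: centre of its underside.
- pen: Bystander: blue ball pen lying down, 134 long. Origin: under its middle.
- vial: Bystander: screw-cap vial, 24 mm across, 56 high. Origin: centre of its underside.
- dish: Bystander: petri dish, 65 mm across, 16 high. Origin: centre of its underside.
- bulb: Bystander: rubber pipette filler bulb lying down, 51 x 126 x 50 high. Origin: under its middle.
- beaker: Bystander: 250 ml beaker, 76 mm across, 90 high. Origin: centre of its underside.
- timer_box: Bystander: flat bench timer, 62 x 62 x 18. Origin: centre of its underside.
Mind the look-alikes: they are no part of the job. What is meant by the screwdriver is not blue or yellow, and is the smaller of those in its own colour.

How it is judged:
By the outcome, as a careful person would: the job done as asked, in the order asked, and still so for the second after the job is handed in, while the arm keeps its last pose, push and grip.
It also fails if it takes over 58 s, if anything falls off the work surface, if the arm or the gripper's body presses on something with over 40 N, if the wrist force passes 120 N, or if a joint passes its speed limit or range.

## Working session

There is one attempt and no reset: what is moved stays moved. The work goes in short steps, each a Python script; the robot and the scene stay as the last script left them, time stands still between calls to the robot, and variables do not carry over. Pictures are saved under pics/ and viewed, at most 10 in all, crops included, and the job is handed in when it is done.

```bash
mkdir -p pics; ls
cat > h.py <<'E'
import numpy as np, cv2
from bench import bot, jaws, kin, readout, read_camera, calibration, job
def snap(n,f=None):
    c=calibration(n); im,d=read_camera(n)
    if f: cv2.imwrite('pics/'+f,cv2.cvtColor(im,cv2.COLOR_RGB2BGR)); np.savez('pics/'+f[:-4],im=im,d=d,K=c['camera_matrix'],D=c['distortion'],E=c['extrinsics'])
    return im,d,c
def load(f):
    z=np.load('pics/'+f+'.npz'); return z['im'],z['d'],dict(camera_matrix=z['K'],distortion=z['D'],extrinsics=z['E'])
def rays(uv,c):
    p=cv2.undistortPoints(np.array(uv,float).reshape(-1,1,2),np.array(c['camera_matrix'],float),np.array(c['distortion'],float)).reshape(-1,2)
    E=np.array(c['extrinsics']); r=np.c_[p[:,0],-p[:,1],-np.ones(len(p))]
    return E[:3,3], r@E[:3,:3].T     # depth d along axis -> o+d*r
def onz(uv,c,z):
    o,r=rays(uv,c); return o+r*((z-o[2])/r[:,2])[:,None]
def pts(uv,d,c):
    o,r=rays(uv,c); u=np.array(uv,int).reshape(-1,2); return o+r*d[u[:,1],u[:,0]][:,None]
def cloud(d,c):
    v,u=np.mgrid[:420,:560]; return pts(np.c_[u.ravel(),v.ravel()],d,c).reshape(420,560,3)
E
python3 - <<'E'
from h import *
np.set_printoptions(precision=4,suppress=True)
for n in('top','side','wrist'):
    im,d,c=snap(n,n+'0.png'); print(n,c,(d>0).mean())
s=readout.read_state();print(s)
a=[cv2.imread(f'pics/{n}0.png') for n in('top','side')]
E
```

```text
pics
top {'camera_matrix': array([[441.3425,   0.    , 282.319 ],
       [  0.    , 441.3425, 207.6509],
       [  0.    ,   0.    ,   1.    ]]), 'distortion': array([-0.134,  0.   ,  0.   ,  0.   ,  0.   ]), 'extrinsics': array([[-0.02  ,  0.9977, -0.0655,  0.5223],
       [-0.9997, -0.0191,  0.0135,  0.0165],
       [ 0.0122,  0.0657,  0.9978,  0.9479],
       [ 0.    ,  0.    ,  0.    ,  1.    ]])} 0.9960544217687075
side {'camera_matrix': array([[438.7993,   0.    , 283.9111],
       [  0.    , 438.7993, 220.0038],
       [  0.    ,   0.    ,   1.    ]]), 'distortion': array([-0.056,  0.   ,  0.   ,  0.   ,  0.   ]), 'extrinsics': array([[-0.9999,  0.0079,  0.0112,  0.5975],
       [ 0.0072, -0.3898,  0.9209,  0.876 ],
       [ 0.0116,  0.9209,  0.3897,  0.4163],
       [ 0.    ,  0.    ,  0.    ,  1.    ]])} 0.7964923469387755
wrist {'camera_matrix': array([[363.3957,   0.    , 277.4653],
       [  0.    , 363.3957, 209.4462],
       [  0.    ,   0.    ,   1.    ]]), 'distortion': array([-0.0282,  0.    ,  0.    ,  0.    ,  0.    ]), 'extrinsics': array([[ 0.3859, -0.8921, -0.2349,  0.154 ],
       [ 0.9225,  0.3726,  0.1004,  0.5581],
       [-0.002 , -0.2554,  0.9668,  0.3841],
       [ 0.    ,  0.    ,  0.    ,  1.    ]])} 0.9959651360544217
{'t': 0.15, 'q': array([ 1.053 ,  0.2764,  1.5058,  0.    ,  1.3607, -0.121 ]), 'joint_velocities': array([ 0.001 , -0.0017, -0.0034,  0.0009, -0.0022,  0.0002]), 'joint_efforts': array([  0.0016, -40.4929, -23.7431,   0.0705,   0.0315,  -0.0001]), 'tool_pos': array([0.222 , 0.53  , 0.2128]), 'tool_rot': array([[-0.9223,  0.3865, -0.0007],
       [ 0.3865,  0.9223, -0.0011],
       [ 0.0002, -0.0013, -1.    ]]), 'force': array([ 0.3921, -0.1159, -0.2634]), 'ft_torque': array([ 0.0064,  0.0088, -0.0174]), 'grasp_force': 0.0, 'width': 0.09392615751588548}
```

View pics/top0.png

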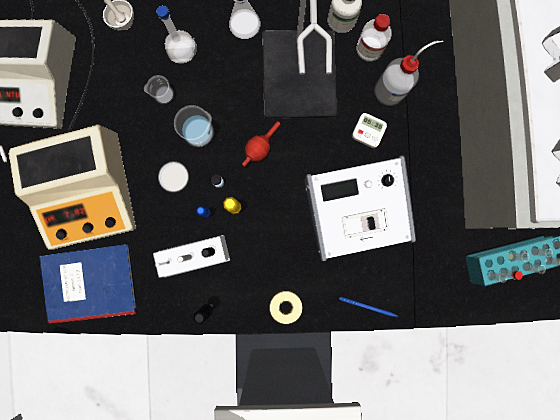

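View pics/side0.png

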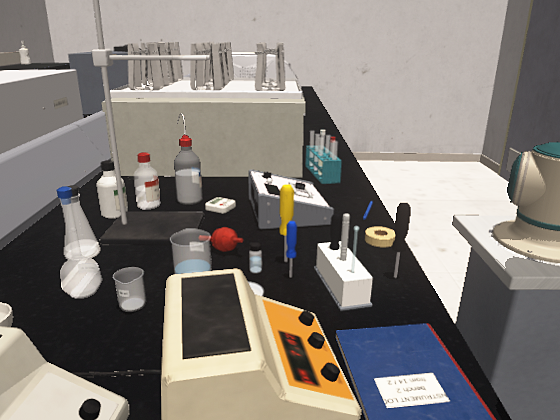

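The top view shows the block at about (190,257) and the console at about (360,208), with the cover tab near (370,223). The side view shows stylus, glass rod and black screwdriver in the block, and freestanding look-alike drivers nearby. Next I'll zoom in and measure.

Run:
```python
from h import *
np.set_printoptions(precision=4,suppress=True)
im,d,c=load('top0'); im2,d2,c2=load('side0')
B=lambda a,x,y,w,h:cv2.resize(a[y:y+h,x:x+w],(400,300),interpolation=cv2.INTER_CUBIC)
cv2.imwrite('pics/z1.png',cv2.cvtColor(np.vstack([np.hstack([B(im,300,150,120,90*1),B(im,140,215,120,90)]),np.hstack([B(im2,240,160,120,90),B(im2,280,190,160,120)])]),cv2.COLOR_RGB2BGR))
P=cloud(d,c)
# panel plane: white pts in ROI
g=im.min(2)
roi=np.zeros_like(g,bool); roi[165:250,312:408]=1
m=roi&(g>190); Q=P[m]
for _ in range(4):
    ctr=Q.mean(0); n=np.linalg.svd(Q-ctr,full_matrices=False)[2][2]; n*=np.sign(n[2]); Q=Q[abs((Q-ctr)@n)<.003]
print('panel',ctr,n,np.degrees(np.arccos(n[2])),'yaw',np.degrees(np.arctan2(-n[1],-n[0])),len(Q))
# console footprint by height
hm=(P[...,2]>.03); hm[:150]=0;hm[270:]=0;hm[:,:295]=0;hm[:,425:]=0
k,l,st,_=cv2.connectedComponentsWithStats(hm.astype('uint8'));i=1+st[1:,4].argmax()
print('console rect',cv2.minAreaRect(P[l==i][:,:2].astype('float32')),P[l==i][:,2].max())
# block
m=(abs(P[...,2]-.055)<.006)&(g>140); m[:, :140]=0;m[:,250:]=0;m[:220]=0;m[290:]=0
print('block',cv2.minAreaRect(P[m][:,:2].astype('float32')),P[m][:,2].mean())
m=(P[...,2]>.075); m[:, :140]=0;m[:,250:]=0;m[:220]=0;m[290:]=0
k,l,st,ce=cv2.connectedComponentsWithStats(m.astype('uint8'))
for i in range(1,k): print(st[i],ce[i],P[l==i].mean(0),P[l==i][:,2].max(),im[l==i].mean(0))
m=(P[...,2]>.07)
k,l,st,ce=cv2.connectedComponentsWithStats(m.astype('uint8'))
for i in range(1,k):
  if st[i,4]>6: print('tall',st[i],P[l==i].mean(0),P[l==i][:,2].max())
```

```text
panel [ 0.5712 -0.1582  0.0637] [-0.596  -0.2808  0.7523] 41.21017722295568 yaw 25.22279658586868 355
console rect ((0.5676332116127014, -0.1178426444530487), (0.17721453309059143, 0.28070953488349915), 10.47824478149414) 0.9479207784819494
block ((0.4847102463245392, 0.1950552612543106), (0.050507739186286926, 0.13979077339172363), 13.560758590698242) 0.05471117708209107
[179 223   1   1   1] [179. 223.] [0.5223 0.0165 0.9479] 0.9479207784819494 [25. 25. 23.]
[185 223   1   1   1] [185. 223.] [0.5223 0.0165 0.9479] 0.9479207784819494 [25. 26. 26.]
[228 222   1   1   1] [228. 222.] [0.5223 0.0165 0.9479] 0.9479207784819494 [22. 21. 24.]
[157 225   1   1   1] [157. 225.] [0.5223 0.0165 0.9479] 0.9479207784819494 [26. 27. 27.]
[213 227   1   1   1] [213. 227.] [0.5223 0.0165 0.9479] 0.9479207784819494 [24. 27. 28.]
[140 235   1   1   1] [140. 235.] [0.5223 0.0165 0.9479] 0.9479207784819494 [24. 23. 25.]
[145 242   1   1   1] [145. 242.] [0.5223 0.0165 0.9479] 0.9479207784819494 [20. 21. 23.]
[194 243   1   1   1] [194. 243.] [0.5223 0.0165 0.9479] 0.9479207784819494 [255. 255. 255.]
[2
[... 2697 characters left out ...]
56  103   58 3226] [ 0.6264 -0.145   0.0834] 0.9479207784819494
tall [223 197  18  16 216] [0.5822 0.098  0.1431] 0.16197512506182377
tall [196 206  12  10  98] [0.575  0.1602 0.1033] 0.11377997663986394
tall [367 217   9  13  68] [ 0.5455 -0.1634  0.1128] 0.9479207784819494
tall [ 479  236   81   48 1558] [ 0.4599 -0.4796  0.0982] 0.9479207784819494
tall [201 247  12  11  99] [0.4956 0.1499 0.1143] 0.12555706610090522
tall [177 255  14   8  79] [0.4855 0.19   0.1301] 0.9479207784819494
tall [156 262  11   5  36] [0.4756 0.2383 0.1164] 0.14067331745566192
tall [193 305  19  19 228] [0.3819 0.1567 0.1326] 0.9479207784819494
tall [ 10 413  13   7  48] [0.2108 0.4788 0.2196] 0.23494651542559886
```

View pics/z1.png

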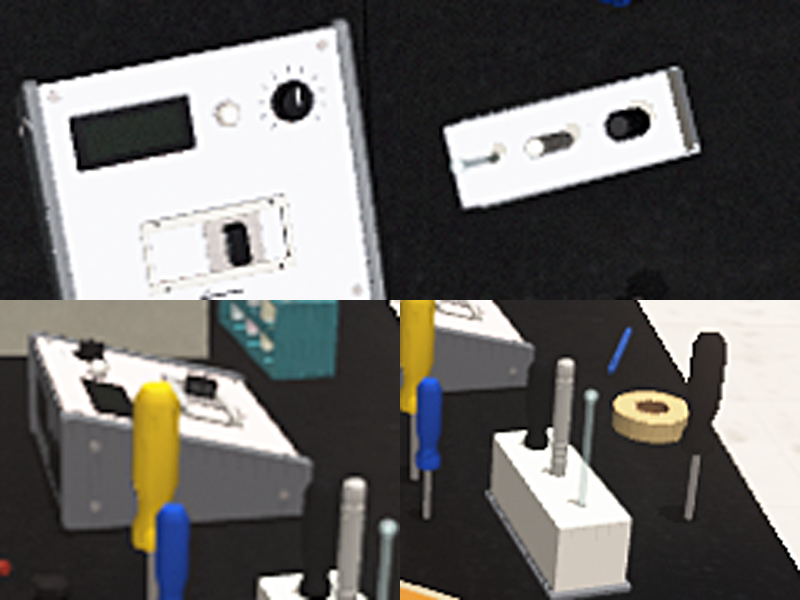

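```bash
cat >> h.py <<'E'
def portR(yaw):  # port axes
    s,c_=np.sin(yaw),np.cos(yaw); t=np.radians(15)
    z=np.array([-np.sin(t)*c_,-np.sin(t)*s,np.cos(t)]); y=np.array([-s,c_,0]); return np.c_[np.cross(y,z),y,z]
def toolR(yaw):
    R=portR(yaw); return np.c_[-R[:,0],R[:,1],-R[:,2]]
E
python3 - <<'E'
from h import *
np.set_printoptions(precision=4,suppress=True)
yaw=np.radians(11); R=portR(yaw)
p=np.array([.545,-.163,.08])+.15*R[:,2]
print(kin.solve_ik(p,toolR(yaw)))
bot.reach(p,toolR(yaw))
bot.sleep(.3); s=readout.read_state();print(s['t'],s['tool_pos'],s['q'],s['force'])
snap('wrist','w1.png')
E
```

```text
[-0.5871  0.089   1.75    0.2032  1.1224 -2.4217]
3.1167 [ 0.507  -0.1701  0.2249] [-0.5865  0.089   1.7499  0.2032  1.1225 -2.4216] [ 0.0658  0.854  -0.0597]
```

View pics/w1.png

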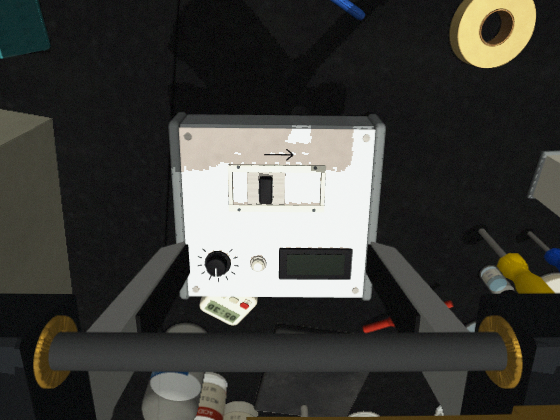

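The view shows the console square on. The tab is at about (266,189), the track frame spans columns 229 to 325, and the arrow points right (+y). I'll measure these in panel coordinates.

Run:
```python
from h import *
np.set_printoptions(precision=4,suppress=True)
im,d,c=load('w1'); P=cloud(d,c); g=im.min(2)
m=np.zeros_like(g,bool); m[125:240,185:370]=1; m[155:215,225:330]=0
m&=(d>0)&(g>110); Q=P[m]
for _ in range(5):
    ctr=Q.mean(0); n=np.linalg.svd(Q-ctr,full_matrices=False)[2][2]; n*=np.sign(n[2]); r=(Q-ctr)@n; Q=Q[abs(r)<2.5*r.std()+1e-4]
print('plane',ctr,n,np.degrees(np.arccos(n[2])),'yaw',np.degrees(np.arctan2(-n[1],-n[0])),r.std())
# yaw from long outer edges: white panel mask
w=((g>110)&(d>0)); w[:110]=0; w[300:]=0; w[:,:180]=0; w[:,376:]=0
w=cv2.morphologyEx(w.astype('uint8'),cv2.MORPH_OPEN,np.ones((3,3)))
k,l,st,ce=cv2.connectedComponentsWithStats(w); i=1+st[1:,4].argmax(); print(st[i])
def onpl(uv,h=0):
    o,r=rays(uv,c); return o+r*(((ctr-o)@n+h)/(r@n))[:,None]
L=[];Rr=[]
for v in range(130,285,5):
    u=np.where(l[v]==i)[0]; L.append((u.min(),v)); Rr.append((u.max(),v))
for e in(L,Rr):
    q=onpl(e)[:,:2]; 
    for _ in range(3):
        f=cv2.fitLine(q.astype('float32'),cv2.DIST_HUBER,0,.01,.01).ravel(); 
    print('edge yaw',np.degrees(np.arctan(f[1]/f[0])),f[2:])
# tab
b=(im.max(2)<60); b[:170]=0;b[208:]=0;b[:,240:]&=True;b[:,:245]=0;b[:,290:]=0
k,l2,st,ce=cv2.connectedComponentsWithStats(b.astype('uint8')); i2=1+st[1:,4].argmax(); print('tab',st[i2],ce[i2]); 
B=P[l2==i2]; hh=(B-ctr)@n; print('tab heights',np.percentile(hh,[5,25,50,75,95])); T=B[hh>.014]; print('tab top depth ctr',T.mean(0),np.median(hh[hh>.014]),len(T), onpl(ce[[i2]],.0175))
np.savez('pl',ctr=ctr,n=n)
x,y,w_,h_=220,150,120,75
cv2.imwrite('pics/z2.png',cv2.cvtColor(cv2.resize(im[y:y+h_,x:x+w_],(800,500),interpolation=cv2.INTER_NEAREST),cv2.COLOR_RGB2BGR))
```

```text
plane [ 0.5434 -0.1646  0.0563] [-0.2544 -0.0468  0.966 ] 14.991379600089928 yaw 10.417544789031679 0.0007040287875738703
[  180   125   196   175 28863]
edge yaw 10.646053 [ 0.5588 -0.2544]
edge yaw 12.5193815 [ 0.5236 -0.0734]
tab [259 176  13  28 354] [265.096 189.5  ]
tab heights [0.0104 0.0169 0.0176 0.0181 0.0189]
tab top depth ctr [ 0.5431 -0.1754  0.0739] 0.017701753784602092 330 [[ 0.5423 -0.1755  0.0735]]
```

View pics/z2.png

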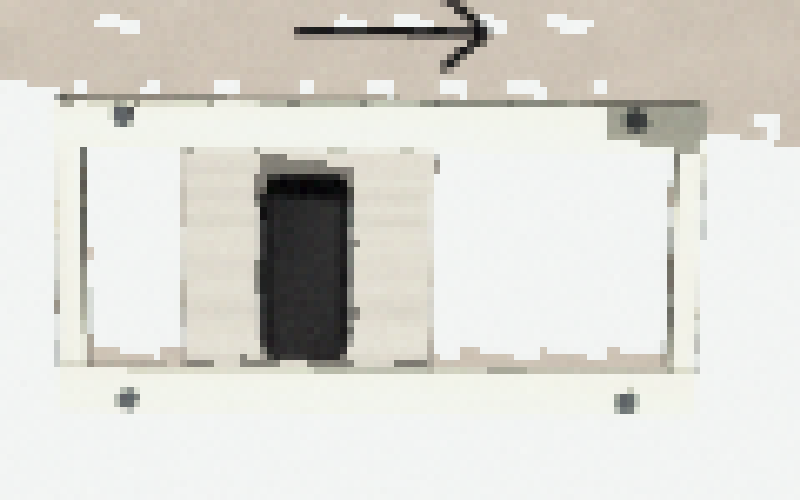

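The zoom shows the tab centred on its plate, with about 25 mm of free space to the left end rail and the track open to the right. I'll grip the tab and slide it.

Run:
```python
from h import *
np.set_printoptions(precision=4,suppress=True)
yaw=np.radians(11); R=portR(yaw); T=np.array([.5427,-.1755,.0737])
jaws.move_gripper(.036)
bot.move_straight(T+.03*R[:,2],toolR(yaw),vel=.12)
print('down hit',bot.move_straight(T-.003*R[:,2],vel=.05,until_force=6))
jaws.move_gripper(0.0); s0=readout.read_state(); print(s0['t'],s0['tool_pos'],s0['width'],s0['grasp_force'],s0['force'])
hit=bot.move_straight(s0['tool_pos']+.046*R[:,1],vel=.04,until_force=9)
s=readout.read_state(); print(hit,(s['tool_pos']-s0['tool_pos'])@R,s['force']@R,s['t'],s['width'])
```

```text
down hit False
6.675 [ 0.5435 -0.1753  0.0711] 0.011627457947328347 29.998342394828796 [-0.2745  0.5504  1.3875]
True [ 0.0003  0.0309 -0.0001] [-0.8365 -1.3426  1.44  ] 7.4667 0.011340403570121392
```

Run:
```python
from h import *
np.set_printoptions(precision=4,suppress=True)
yaw=np.radians(11); R=portR(yaw)
s0=readout.read_state()
hit=bot.move_straight(s0['tool_pos']+.015*R[:,1],vel=.025,until_force=12)
s=readout.read_state(); print(hit,(s['tool_pos']-s0['tool_pos'])@R,s['force']@R,s['t'],s['width'],s['tool_pos'])
tab=s['tool_pos'].copy()
jaws.move_gripper(.03); s=readout.read_state(); print(s['force']@R)
bot.move_straight(s['tool_pos']+.15*R[:,2]-.03*R[:,1],vel=.2); bot.sleep(.2)
snap('wrist','w2.png'); print(readout.read_state()['t'],tab)
```

```text
True [-0.  0. -0.] [ 0.2484 -1.5254  1.6972] 7.8 0.011917674298277182 [ 0.5379 -0.1448  0.071 ]
[-0.7911  0.4112  0.3671]
9.475 [ 0.5379 -0.1448  0.071 ]
```

View pics/w2.png

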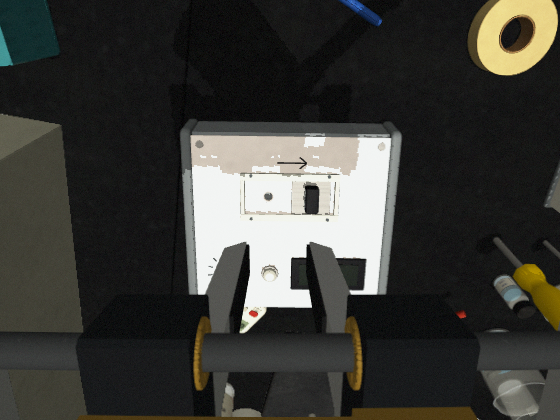

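The port is bared at (268,197) and the tab is at about (312,199). Next I'll measure port-to-tab distance to confirm it's at 40 mm.

Run:
```python
from h import *
np.set_printoptions(precision=4,suppress=True)
z=np.load('pl.npz'); ctr=z['ctr']; n=z['n']; yaw=np.radians(11); R=portR(yaw)
im,d,c=load('w2'); P=cloud(d,c); g=im.min(2)
m=np.zeros_like(g,bool); m[135:230,200:380]=1; m[165:225,235:345]=0; m&=(d>0)&(g>110); Q=P[m]
print('plane off',np.median((Q-ctr)@n))
off=np.median((Q-ctr)@n)
def onpl(uv,h=0):
    o,r=rays(uv,c); return o+r*(((ctr-o)@n+h+off)/(r@n))[:,None]
b=im.mean(2)<150; b[:188]=0;b[206:]=0;b[:,:256]=0;b[:,280:]=0
k,l,st,ce=cv2.connectedComponentsWithStats(b.astype('uint8')); i=1+st[1:,4].argmax(); print(st[i],ce[i])
port=onpl(ce[[i]])[0]; print('port',port)
b=(im.max(2)<60); b[:175]=0;b[222:]=0;b[:,:300]=0;b[:,328:]=0
k,l,st,ce2=cv2.connectedComponentsWithStats(b.astype('uint8')); j=1+st[1:,4].argmax(); print(st[j],ce2[j])
B=P[l==j]; hh=(B-ctr)@n-off; t=B[(hh>.015)&(hh<.021)]; tm=t.mean(0)
print('tab',tm,onpl(ce2[[j]],.0175),'rel',(tm-port)@R)
np.savez('port',p=port)
x,y=230,160
cv2.imwrite('pics/z3.png',cv2.cvtColor(cv2.resize(im[y:y+75,x:x+120],(800,500),interpolation=cv2.INTER_NEAREST),cv2.COLOR_RGB2BGR))
```

```text
plane off -9.8735323024634e-06
[264 193   8   8  44] [267.8636 196.4773]
port [ 0.5503 -0.184   0.0571]
[305 185  14  29 365] [311.389  199.3452]
tab [ 0.5377 -0.146   0.0739] [[ 0.5369 -0.1463  0.0735]] rel [-0.0006  0.0397  0.0175]
```

View pics/z3.png

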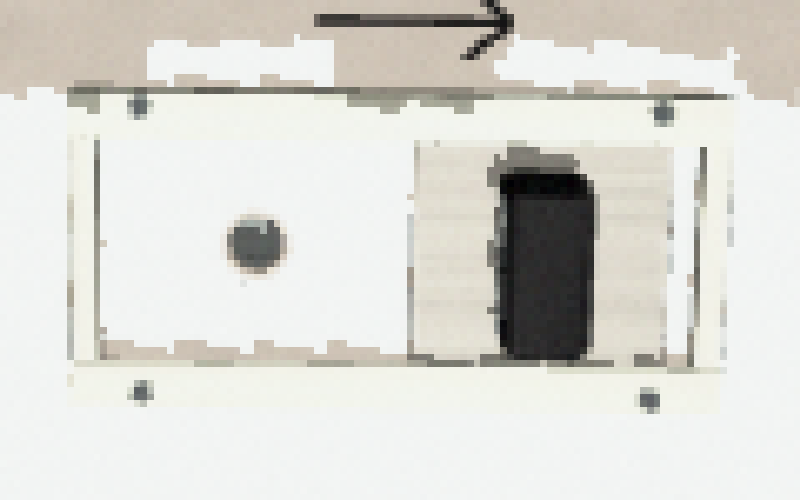

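Run:
```python
from h import *
np.set_printoptions(precision=4,suppress=True)
yaw=np.radians(11); R=portR(yaw); p=np.load('port.npz')['p']
jaws.move_gripper(0)
bot.move_straight(p+R@[0,.016,.03],vel=.2)
print(bot.move_straight(p+R@[0,.016,.0145],vel=.06,until_force=6))
s0=readout.read_state()
for k in range(2):
    hit=bot.move_straight(readout.read_state()['tool_pos']+.014*R[:,1],vel=.03,until_force=12)
    s=readout.read_state(); print(hit,(s['tool_pos']-p)@R,s['force']@R,s['width'])
bot.move_straight(s['tool_pos']-.006*R[:,1],vel=.05)
bot.move_straight(s['tool_pos']+R@[0,-.03,.15],vel=.25); bot.sleep(.15)
im,d,c=snap('wrist','w3.png'); print(readout.read_state()['t'])
# joint feasibility of stylus grasp / press
by=np.radians(13.5); st=np.array([.4847,.195,.082])
for a in (by,by+np.pi,by+np.pi/2,by-np.pi/2):
    ca,sa=np.cos(a),np.sin(a); Rt=np.c_[[sa,-ca,0],[ca,sa,0],[0,0,-1]]
    print(np.degrees(a),kin.solve_ik(st,Rt),kin.solve_ik(st+[0,0,.12],Rt))
for k,Rt in enumerate((toolR(yaw),toolR(yaw)@np.diag([-1,-1,1]),)):
  for q in(Rt,Rt@np.array([[0,-1,0],[1,0,0],[0,0,1.]])): print(k,kin.solve_ik(p+R[:,2]*.06,q))
```

```text
False
True [0.0004 0.0225 0.0147] [-0.5249 -1.7543  3.2638] 0.0003243048994067043
True [0.0006 0.0224 0.0148] [-0.2839 -1.7232  1.2818] 0.00041585162191523964
13.2167Traceback (most recent call last):
  File "<stdin>", line 18, in <module>
  File "scipy/spatial/transform/_rotation.pyx", line 1143, in scipy.spatial.transform._rotation.Rotation.from_matrix
ValueError: Non-positive determinant (left-handed or null coordinate frame) in rotation matrix 0: [[ 0.2334  0.9724  0.    ]
 [-0.9724  0.2334  0.    ]
 [ 0.      0.     -1.    ]].
```

Run:
```python
from h import *
np.set_printoptions(precision=4,suppress=True)
yaw=np.radians(11); R=portR(yaw); p=np.load('port.npz')['p']
z=np.load('pl.npz'); ctr=z['ctr']; n=z['n']
im,d,c=load('w3'); P=cloud(d,c)
h=(P-ctr)@n; 
t=(h>.0145)&(h<.021)&(im.max(2)<90); rel=(P-p)@R; t&=(abs(rel[...,0])<.02)&(rel[...,1]>.02)&(rel[...,1]<.06)
print('tab rel',rel[t].mean(0),t.sum(), (rel[t].min(0)+rel[t].max(0))/2)
hm=(h<.0005)&(d>0)&(im.mean(2)<150)&(np.hypot(rel[...,0],rel[...,1])<.008); v,u=np.where(hm)
o,r=rays([[u.mean(),v.mean()]],c); print('port w3',o+r*(((ctr-o)@n)/(r@n))[:,None],hm.sum(),'old',p)
by=np.radians(13.5); st=np.array([.4847,.195,.082])
for a in (by,by+np.pi):
    ca,sa=np.cos(a),np.sin(a); Rt=np.c_[[-sa,ca,0],[ca,sa,0],[0,0,-1]]
    print(np.degrees(a),kin.solve_ik(st,Rt),kin.solve_ik(st+[0,0,.12],Rt))
for q in (0,90,180,270):
    a=np.radians(q); Z=np.array([[np.cos(a),-np.sin(a),0],[np.sin(a),np.cos(a),0],[0,0,1]])
    print(q,kin.solve_ik(p+R[:,2]*.06,toolR(yaw)@Z))
print(readout.read_state()['q'],readout.read_state()['tool_pos'])
```

```text
tab rel [-0.0006  0.0397  0.0174] 351 [0.0001 0.0399 0.0171]
port w3 [[ 0.5499 -0.184   0.057 ]] 41 old [ 0.5503 -0.184   0.0571]
13.5 [ 0.2493  0.3084  1.8151 -0.      1.0181  0.0136] [ 0.2493  0.2039  1.6333 -0.      1.3044  0.0136]
193.5 None None
0 [-0.5833  0.2341  1.8666  0.2401  0.8663 -2.486 ]
90 [-0.5833  0.2341  1.8666  0.2401  0.8663 -0.9152]
180 [-0.5833  0.2341  1.8666  0.2401  0.8663  0.6556]
270 [-0.5833  0.2341  1.8666  0.2401  0.8663  2.2264]
[-0.6218  0.1117  1.7504  0.1963  1.0903 -2.4648] [ 0.5098 -0.1986  0.2145]
```

```bash
cat >> h.py <<'E'
by=np.radians(13.5); RG=np.c_[[-np.sin(by),np.cos(by),0],[np.cos(by),np.sin(by),0],[0,0,-1]]
E
python3 - <<'E'
from h import *
np.set_printoptions(precision=4,suppress=True)
s=readout.read_state(); bot.move_straight(s['tool_pos']+[0,0,.04],vel=.2)
bot.reach([.4847,.195,.245],RG); jaws.move_gripper(.05); bot.sleep(.1)
im,d,c=snap('wrist','w4.png'); P=cloud(d,c)
q=np.hypot(P[...,0]-.4847,P[...,1]-.195)<.03
for a,b in((.062,.08),(.08,.1),(.1,.12),(.12,.136),(.136,.145)):
    m=q&(d>0)&(P[...,2]>a)&(P[...,2]<b); print(a,m.sum(),P[m].mean(0),P[m].min(0),P[m].max(0))
m=(d>0)&(abs(P[...,2]-.055)<.004)&(np.hypot(P[...,0]-.4847,P[...,1]-.195)<.085)&(im.min(2)>90)
print('block',cv2.minAreaRect(P[m][:,:2].astype('float32')))
print(readout.read_state()['t'])
E
```

```text
0.062 42 [0.4836 0.198  0.0716] [0.4787 0.1937 0.0626] [0.4898 0.1995 0.0795]
0.08 56 [0.4836 0.198  0.0902] [0.4788 0.194  0.08  ] [0.4897 0.1995 0.0995]
0.1 64 [0.4836 0.1982 0.1104] [0.479  0.1947 0.1009] [0.4892 0.1997 0.1199]
0.12 64 [0.4833 0.1979 0.128 ] [0.4787 0.1931 0.1206] [0.4898 0.1996 0.1354]
0.136 174 [0.4846 0.1942 0.1395] [0.4789 0.1882 0.1364] [0.4907 0.1995 0.1418]
block ((0.48476099967956543, 0.19322159886360168), (0.05006714165210724, 0.14013175666332245), 13.253828048706055)
16.7167
```

View pics/w4.png

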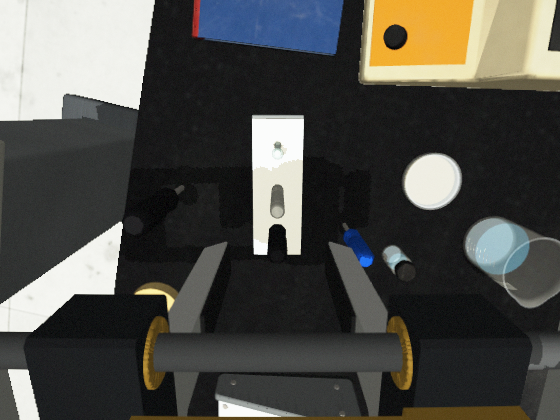

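The stylus stands in the middle bore at about (277,200) px, and the fingers straddle it with clear space on both sides. I'll grasp it and lift.

Run:
```python
from h import *
np.set_printoptions(precision=4,suppress=True)
g=np.array([.4847,.1940,.090])
print(bot.move_straight(g,RG,vel=.12,until_force=8))
jaws.move_gripper(0); s=readout.read_state(); print(s['t'],s['width'],s['grasp_force'],s['force'],s['tool_pos'])
bot.move_straight(g+[0,0,.17],vel=.15)
s=readout.read_state(); print(s['t'],s['width'],s['grasp_force'],s['force'],s['tool_pos'])
```

```text
False
18.8417 0.011993738631086534 30.000089406967163 [-0.2582 -0.6202  0.28  ] [0.4847 0.194  0.0901]
20.125 0.011417422860422391 29.99990612268448 [ 0.569   0.0821 -0.7873] [0.4841 0.1939 0.259 ]
```

```bash
cat >> h.py <<'E'
yaw=np.radians(11); R=portR(yaw); RP=toolR(yaw)@np.array([[0,-1,0],[1,0,0],[0,0,1.]]); port=np.array([.5501,-.184,.0571])
LT=.080  # tip ahead of TCP
E
python3 - <<'E'
from h import *
np.set_printoptions(precision=4,suppress=True)
bot.reach([.43,.0,.29],RG)
bot.reach(port+R[:,2]*(LT+.05),RP)
bot.move_straight(port+R[:,2]*(LT+.012),vel=.08); bot.sleep(.2)
s=readout.read_state(); print(s['t'],s['tool_pos'],s['width'],s['force'],s['q'], (s['tool_pos']-port)@R)
im,d,c=snap('wrist','w5.png'); im2,d2,c2=snap('side','s5.png')
def px(x,c):
    E=np.linalg.inv(c['extrinsics']); q=(E[:3,:3]@x+E[:3,3])*[1,-1,-1]
    return cv2.projectPoints(q.reshape(1,1,3),np.zeros(3),np.zeros(3),c['camera_matrix'],np.array(c['distortion'],float))[0].ravel()
tip=s['tool_pos']+s['tool_rot'][:,2]*LT
for n,cc in(('w',c),('s',c2)): print(n,'port',px(port,cc),'tip',px(tip,cc))
u,v=px(port,c).astype(int); u2,v2=px(port,c2).astype(int)
A=cv2.resize(im[max(v-50,0):v+50,u-40:u+40],(480,600),interpolation=cv2.INTER_NEAREST); print('w crop',u-40,max(v-50,0))
B=cv2.resize(im2[v2-60:v2+15,u2-20:u2+20],(320,600),interpolation=cv2.INTER_NEAREST); print('s crop',u2-20,v2-60)
cv2.imwrite('pics/z5.png',cv2.cvtColor(np.hstack([A,B]),cv2.COLOR_RGB2BGR))
E
```

```text
22.7167 [ 0.527  -0.1888  0.1466] 0.011517764409958988 [-0.5084  0.0412  0.152 ] [-0.5959  0.1918  1.8335  0.229   0.9409 -0.907 ] [ 0.0004 -0.0003  0.0926]
w port [276.6291 213.5873] tip [277.2566 218.7228]
s port [297.8972 187.7881] tip [299.0522 183.1046]
w crop 236 163
s crop 277 127
```

View pics/z5.png

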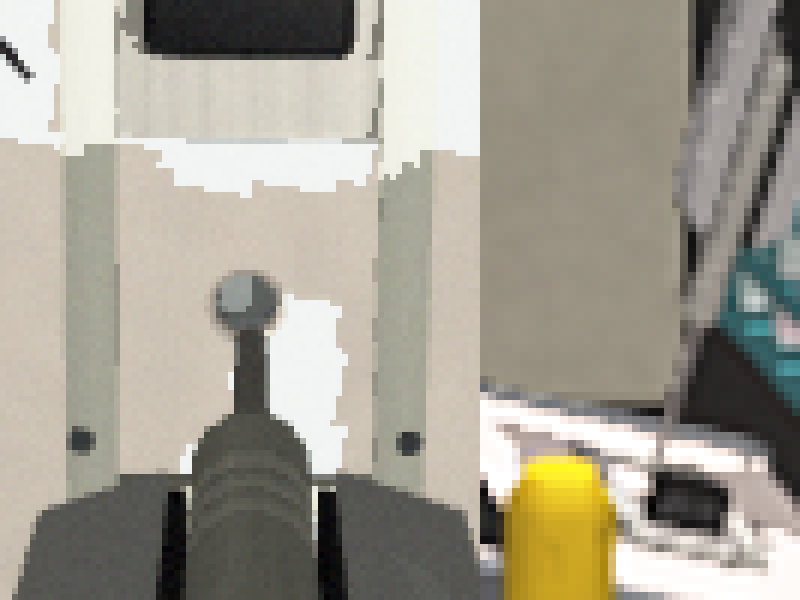

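The wrist crop has the hole at about (277,213) and the pin tip right above it, within about 0.5 mm of the prediction. The side view agrees. I'll insert now, then press in small steps.

Run:
```python
from h import *
np.set_printoptions(precision=4,suppress=True)
def pr(k):
    s=readout.read_state(); print(k,round(s['t'],2),(s['tool_pos']-port)@R-[0,0,LT],s['force']@R,round(s['width'],4))
    return (s['force']@R)[2]
pr('start'); b=np.array([-.0005,.0,LT])
bot.move_straight(port+R@(b+[0,0,.006]),vel=.05)
h=bot.move_straight(port+R@(b+[0,0,-.011]),vel=.03,until_force=4); pr(h)
if not h:
    f0=readout.read_state()['force']@R
    for z in np.arange(.013,.0235,.0015):
        bot.move_straight(port+R@(b+[0,0,-z]),vel=.03); bot.sleep(.15)
        f=pr(round(z,4))
        if f-f0[2]>11: break
```

```text
start 22.82 [ 0.0002 -0.0002  0.0124] [-0.2923 -0.0359  0.1692] 0.012
False 23.8 [-0.0005 -0.     -0.0111] [ 0.7699  0.1783 -0.6017] 0.0115
0.013 24.2 [-0.0004 -0.     -0.0129] [-0.0504  0.3639 -0.0683] 0.0117
0.0145 24.6 [-0.0002 -0.0002 -0.0143] [ 0.2405 -0.8994  1.312 ] 0.0115
0.016 25.0 [-0.0003 -0.0002 -0.0158] [ 1.1152 -0.062   1.7144] 0.0116
0.0175 25.4 [-0.0003 -0.0002 -0.0174] [ 0.4254 -0.2914  1.8795] 0.0117
0.019 25.8 [-0.0003 -0.0001 -0.0189] [ 0.3564 -0.8153  4.4595] 0.0116
0.0205 26.2 [-0.0002 -0.0002 -0.0196] [0.0376 0.3891 9.7757] 0.0114
0.022 26.6 [-0.0001 -0.0003 -0.0202] [-1.0407  1.5163 16.5646] 0.0115
```

Run:
```python
from h import *
np.set_printoptions(precision=4,suppress=True)
bot.sleep(1)
for i in range(3):
    s=readout.read_state(); print(s['t'],(s['tool_pos']-port)@R-[0,0,LT],s['force']@R,s['width'],s['grasp_force']); bot.sleep(.2)
im,d,c=snap('wrist','w6.png'); im2,_,_=snap('side','s6.png')
cv2.imwrite('pics/z6.png',cv2.cvtColor(np.hstack([cv2.resize(im[120:420,80:480],(400,300)),cv2.resize(im2[120:330,200:480],(400,300))]),cv2.COLOR_RGB2BGR))
P=cloud(d,c); rel=(P-port)@R
t=(im.max(2)<90)&(abs(rel[...,2]-.0175)<.003)&(abs(rel[...,0])<.02)&(rel[...,1]>.025)&(rel[...,1]<.06); print('tab',rel[t].mean(0),(rel[t].min(0)+rel[t].max(0))/2,t.sum())
```

```text
27.6 [-0.     -0.0003 -0.0202] [-1.8928  0.4064 16.8326] 0.011776231305697648 30.00526338815689
27.8 [-0.     -0.0003 -0.0202] [-1.9719  1.1482 16.63  ] 0.011668511737859578 30.00532865524292
28.0 [-0.     -0.0003 -0.0202] [-1.2796  0.5202 15.78  ] 0.011423592702021675 30.00540554523468
tab [0.0003 0.0404 0.0175] [0.0004 0.0403 0.017 ] 796
```

View pics/z6.png

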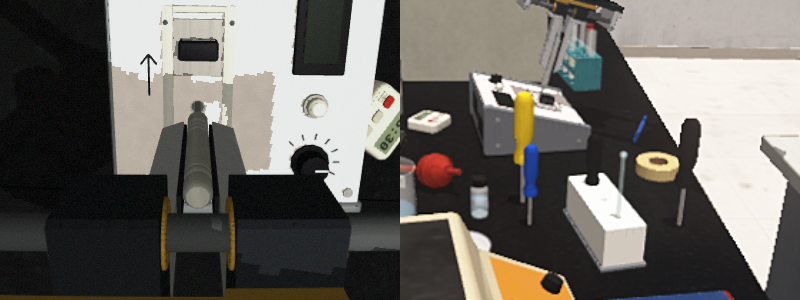

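The pin is in the port with a steady push of about 16 N and the cover reads 40 mm. The screwdriver and glass rod are still in the block, and nothing else has moved. I'm handing in.

```bash
python3 -c "
from bench import job; print(job.sign_off())"
```

```text
the job is handed in; nothing more can be done
None
```

The job is handed in at about 28 s of the 58 s allowed: cover fully open (measured at 40 mm), stylus gripped and holding the reset button on its stop at about 16 N, and the other tools and bench items look undisturbed in the last picture.

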